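# Slide the battery box into its charging cradle

## Task

Put the battery box on charge: push it along the bench, low on its plastic case so that it slides without tipping, into the charging cradle until it stands square against the backplate. Then press the button on the switch box fully down and let it come back up. Do not lift the box, keep off its metal upper part and handle, and leave the other things on the bench where they are.

Things in the scene. Friction and masses are not known exactly. Their poses are not given: they have to be found in the camera images.
- box: Battery box, loose, 1.2 to 1.95 kg. Lower part: ribbed grey plastic case 115 mm deep (x), 140 wide (y), 60 tall; a metal upper part stands on its front, so the rear of the case is a step. Friction on the bench about 0.6: a push above about 70 mm tips it. Origin: centre of underside; x points forward, within 0.2 rad of the cradle's x. Face to push: rear of the case, 57.5 mm behind the origin.
- box_top: Upper part of the battery box, fixed to it: bare metal block 70 mm deep (x), 140 wide, 100 tall, flush with the case's front and sides, its rear 45 mm ahead of the case's rear. Black handle bar on top, up to 131 mm above this origin (191 above the bench). Origin: centre of the block's underside, 60 mm above the bench. Not to be touched.
- cradle: Charging cradle, fixed: steel backplate 186 mm wide, 70 tall, before a grey charger housing (170 wide, 90 deep, 60 tall); two cheeks 30 mm high, 40 long, 170 apart, flaring outwards for 27 mm more at the mouth. No floor: the box slides on the bench. Origin: bench level, middle of the backplate's front; x points from mouth into backplate, y left. A box fully home has its origin at x = -57.5 mm.
- switch_box: The charger's switch box, a grey block 60 x 60 mm, 55 mm high, fixed to the bench beside the mouth of the cradle (left or right of it, varies), with one round push button on top. Origin: centre of its underside.
- button (a joint): Travel of the push button: 0 out, 0.006 m fully down. It springs back when let go; fully down takes 5 N.
- button_top (a point): Centre of the button's top face, about 73 mm above the bench (at rest); the button is a black disc 26 mm across in a 42 mm steel collar, pressed straight down.
- oil_bottle: small amber oil bottle with white cap, 48 mm across, 85 mm tall, standing beside the cradle, on the side where the switch box is not. Origin: centre of its underside. Leave alone.
- shroud_a: bent sheet-aluminium cooling cover, arched, about 65 x 105 mm, 26 mm high. Origin: centre of its footprint at bench level. Leave alone.
- shroud_b: the same kind of cover, about 50 x 93 mm, 23 mm high. Leave alone.
- shroud_c: the same kind of cover, about 45 x 96 mm, 24 mm high. Leave alone.
- chuck_key: T-shaped steel chuck key lying flat, 75 mm long, crossbar 64 mm, 15 mm high. Leave alone.
- screwdriver: screwdriver lying on the bench. Leave alone.
Things that resemble listed ones, but are neither listed nor needed, are in the scene too. Leave any orange or red look-alike of the box alone.

How it is judged:
By the outcome, as a careful person would: the job done as asked, in the order asked, and still so for the second after the job is handed in, with the robot touching nothing.
It also fails if it takes over 54 s, if anything falls off the work surface, if the arm or the gripper's body presses on something with over 40 N, if the wrist force passes 120 N, or if a joint passes its speed limit or range.

## Robot

A 7-joint arm with a two-finger parallel gripper is mounted at the origin on the work surface. World frame = base frame: x ahead of the robot, y to its left, z up, the work surface at z = 0. Lengths are in m, angles in rad, forces in N, time in s.
With the tool pointing down it reaches from about 0.4 to 0.925 m from the base axis. Payload 4.1 kg.
Tool frame: the origin (TCP) lies at the very end of the fingers, on their centre line; the grasp point (between the pads) lies ctrl.grip_point_offset behind it (ctrl.grip_point_offset is the distance from the TCP to the grasp point, in m); z points along the fingers, x is the direction in which the jaws open and shut, and the axes are right-handed (so a half turn about z gives the same grasp; the last joint's range is limited). The gripper opens to 85 mm and grips with 20 to 120 N. Pads are 22 mm wide; open, the fingers measure 114 mm over their backs; the gripper's body (76 mm by 85 mm) begins 54 mm behind the grasp point. The pads swing forward as they close: fully open they stand 13 mm farther back than shut.
Start: joints at [1.011, 0.398, 0.045, 1.537, -0.019, 1.207, -0.051], TCP at [0.289, -0.582, 0.206] pointing down, gripper open.
Joint ranges: [-2.82, 2.82], [-0.49, 2.23], [-1.37, 1.46], [0, 2.46], [-1.36, 4.5], [0.23, 2], [-2.94, 2.94]. Speed limits (rad/s): [2.57, 2.57, 3.14, 3.14, 3.14, 3.14, 3.14].

## Interface

Orientations are given as [roll, pitch, yaw] about the fixed x, y, z axes, in that order (R = Rz(yaw) Ry(pitch) Rx(roll)).
In Python, from workcell import ctrl, viewer gives the robot as it stands.
- The arm moves only by the tool apply_moves, never from a script. Its argument "moves" is a list that holds one entry, the list of rows, each a list of 7 numbers: the shift along the tool's x, y, z in cm, then the turn, a rotation vector about the tool's x, y, z in rad, then the gripper command: -1 is shut, 1 is fully open, values between are in proportion. In form: [[[tx, ty, tz, wx, wy, wz, fingers], ...]]. A call has 1 to 12 rows; each row shifts and turns the commanded pose from where the row before left it, along the tool's axes as they then stand; what a row does not reach is not made up. A row lasts 1/10 s, in which the tool goes at most 50 mm and 8.59 degrees, less where a joint would pass 70% of its speed; a pose out of reach is approached as far as the arm can. A call with a gripper value outside its range is refused whole. The fingers move at their own pace and stop on an object; the grip force is fixed at half the most. Time passes only in rows, so rows that do not move let the fingers close. It gives the time, the measured TCP pose, the force and the opening at its end, in the units of the state.
- ctrl.state(): the state, without advancing time (a new reading comes with each control period).
- viewer.capture(name): name is "scene" or "side" or "wrist"; returns a dict with "color" (400x640x3 uint8, red, green, blue), "range_z" (400x640 float32, m along the optical axis (not along the pixel's ray), 0 where there is no reading), "fovy" (degrees; the focal length in pixels is half the picture's height over the tangent of half this angle, whatever the lens; pixels are square), "cx", "cy" (the principal point, pixels), "rvec" (rotation vector, rad) and "tvec" (3), from world to camera coordinates, as OpenCV has them. Camera axes: x right, y down, z forward; pixel columns grow to the right and rows downward; lengths in m; the calibration is good to about 2 mm. A picture is of the moment at which its call begins.
- ctrl.job_done(): hands the job in, once; it reports no verdict.
The state is a dict: "time_s": time; "qpos": joint angles; "joint_vel": joint speeds; "joint_torque": joint torques, N m; "tool_pos": TCP position; "tcp_rot": TCP orientation; "wrist_force": force on the tool from outside, world axes, zero at the start; "wrist_torque": the same for the moment, N m; "opening": finger opening in m.
Only numpy, scipy, OpenCV 4.12 (cv2) and the standard library are available. Lean on these libraries where they do the work, as an engineer would, in place of code of your own. Each camera call takes 0.05 s, during which the arm holds its last target.

## Working session

There is one attempt and no reset: what is moved stays moved. The work goes in short steps, Python scripts to look and compute and a tool call to move; the robot and the scene stay as the last step left them, time stands still between calls to the robot, and variables do not carry over. Pictures are saved under pics/ and viewed, and the job is handed in when it is done.

Besides the shell and the picture viewer there is one more tool, called after "Emit:" as name([rows], argument=value, ...), one row to a line, values as JSON. apply_moves: Moves the arm, as the interface text tells. Its arguments: {"type":"object","properties":{"moves":{"type":"array"}},"required":["moves"]}

```bash
ls; mkdir -p pics; cat > h.py <<'E'
import numpy as np, cv2
from workcell import ctrl, viewer
def cap(n,fn=None):
    d=viewer.capture(n)
    if fn: cv2.imwrite('pics/'+fn,d['color'][:,:,::-1])
    return d
def cam(d):
    f=200/np.tan(np.radians(d['fovy'])/2)
    R=cv2.Rodrigues(np.array(d['rvec'],float))[0]; t=np.array(d['tvec'],float).ravel()
    return f,R,t
def cloud(d):
    f,R,t=cam(d); z=d['range_z']; v,u=np.mgrid[0:400,0:640]
    P=np.stack([(u-d['cx'])/f*z,(v-d['cy'])/f*z,z],-1)
    W=(P-t)@R; W[z<=0]=np.nan
    return W
def ray(d,u,v,h):
    f,R,t=cam(d); c=-R.T@t; r=R.T@np.array([(u-d['cx'])/f,(v-d['cy'])/f,1])
    return c+r*(h-c[2])/r[2]
def proj(d,p):
    f,R,t=cam(d); q=R@np.array(p)+t; return q[0]/q[2]*f+d['cx'],q[1]/q[2]*f+d['cy']
E
python3 - <<'E'
from h import *
import pickle
print(ctrl.state(), ctrl.grip_point_offset)
for n in ['scene','side','wrist']:
    d=cap(n,n+'0.png'); pickle.dump(d,open(n+'0.pkl','wb'))
    f,R,t=cam(d); print(n,f,-R.T@t,R[2])
E
```

```text
pics
{'time_s': 0.0, 'qpos': array([ 1.01098264,  0.39922557,  0.04504683,  1.53787468, -0.01870012,
        1.20687613, -0.05066992]), 'joint_vel': array([-0.00050027, -0.00068984, -0.00147007,  0.00158378, -0.0007256 ,
       -0.0017435 ,  0.00153864]), 'joint_torque': array([-1.09449244e-03, -4.75127435e+01,  1.36487681e+00, -2.54217428e+01,
        1.17840338e-02,  9.46016167e-03, -1.02278889e-05]), 'tool_pos': array([ 0.28874937, -0.58158984,  0.20474443]), 'tcp_rot': array([ 3.14145066e+00,  1.95697759e-03, -1.10985251e+00]), 'wrist_force': array([ 0.46778629,  0.29563533, -0.2178098 ]), 'wrist_torque': array([-0.00676781, -0.03008413, -0.03803717]), 'opening': 0.0855072250059909} 0.0187
scene 433.5873444320392 [1.10692159 0.53267755 0.85881804] [-0.56334    -0.43481982 -0.70255233]
side 513.6240921800531 [ 0.07618728 -0.95511267  1.34497459] [ 0.26336473  0.59694164 -0.75782564]
wrist 323.9419931732124 [ 0.36262808 -0.54385904  0.37304632] [-0.29106825 -0.14162501 -0.94616152]
```

View pics/scene0.png

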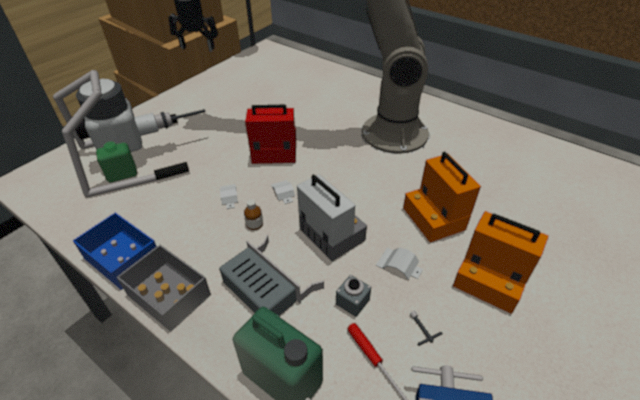

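View pics/side0.png

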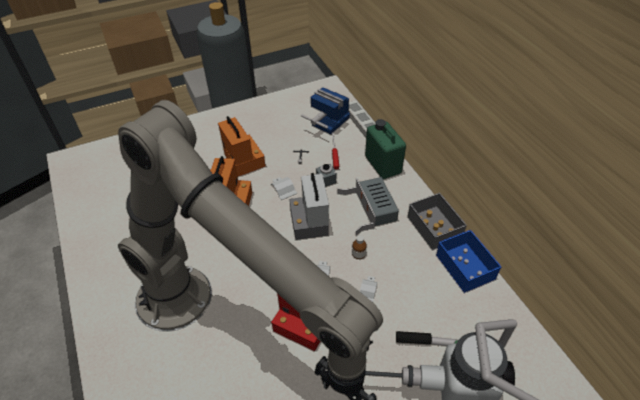

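View pics/wrist0.png

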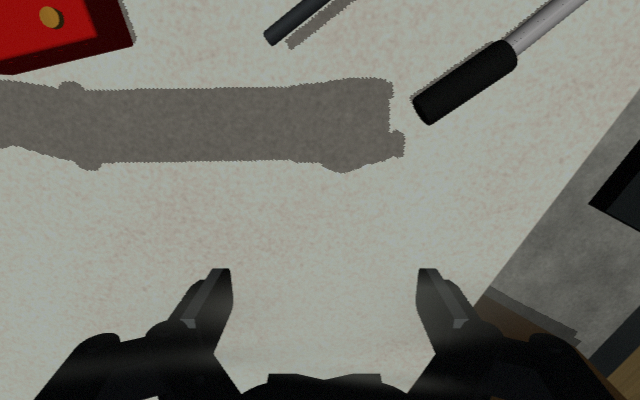

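```bash
python3 - <<'E'
from h import *
import pickle
# top-down orthomosaic 1mm/px: x up 0.2..1.0, y left
S=800
for n in ['scene','side']:
    d=pickle.load(open(n+'0.pkl','rb')); W=cloud(d)
    im=np.zeros((600,800,3),np.uint8)
    x,y,z=W[...,0].ravel(),W[...,1].ravel(),W[...,2].ravel()
    ok=np.isfinite(x)&(z>-0.02)&(z<0.25)
    c=d['color'].reshape(-1,3)
    r=np.round((0.9-x)*1000).astype(float); q=np.round((0.4-y)*1000)
    ok&=(r>=0)&(r<600)&(q>=0)&(q<800)
    o=np.where(ok)[0]; o=o[np.argsort(z[o])]
    for i in o: cv2.circle(im,(int(q[i]),int(r[i])),1,tuple(int(k) for k in c[i][::-1]),-1)
    cv2.imwrite(f'pics/top_{n}.png',im)
d=pickle.load(open('scene0.pkl','rb'));
s=cv2.resize(d['color'][150:350,190:450],None,fx=3,fy=3,interpolation=cv2.INTER_CUBIC); cv2.imwrite('pics/crop.png',s[:,:,::-1])
E
```

```text
(no output)
```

View pics/top_scene.png

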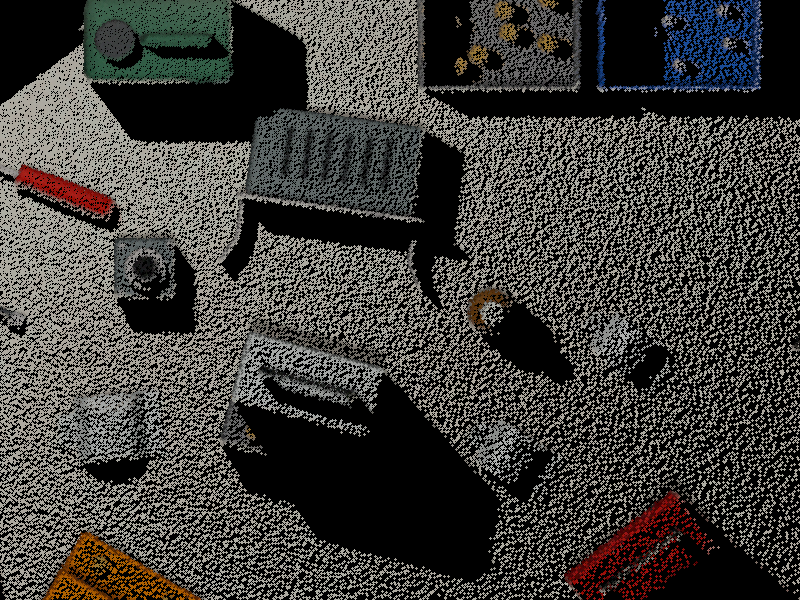

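View pics/top_side.png

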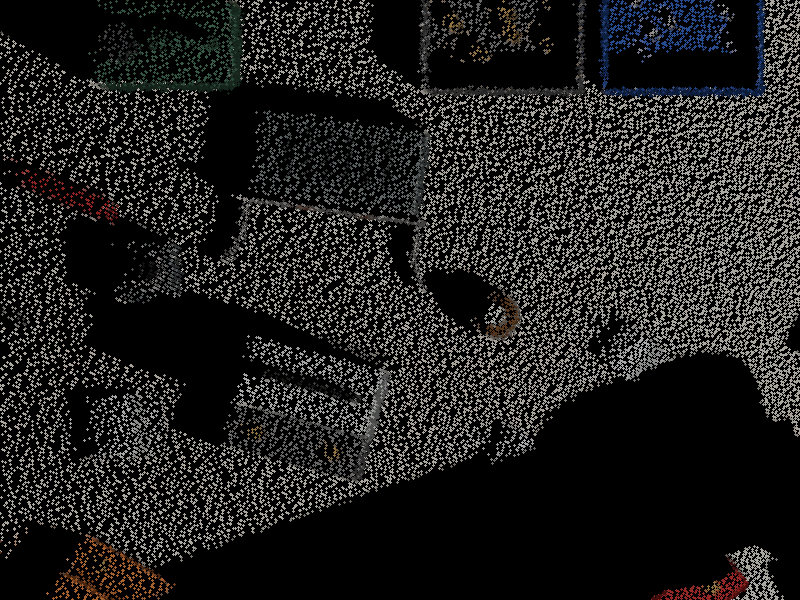

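View pics/crop.png

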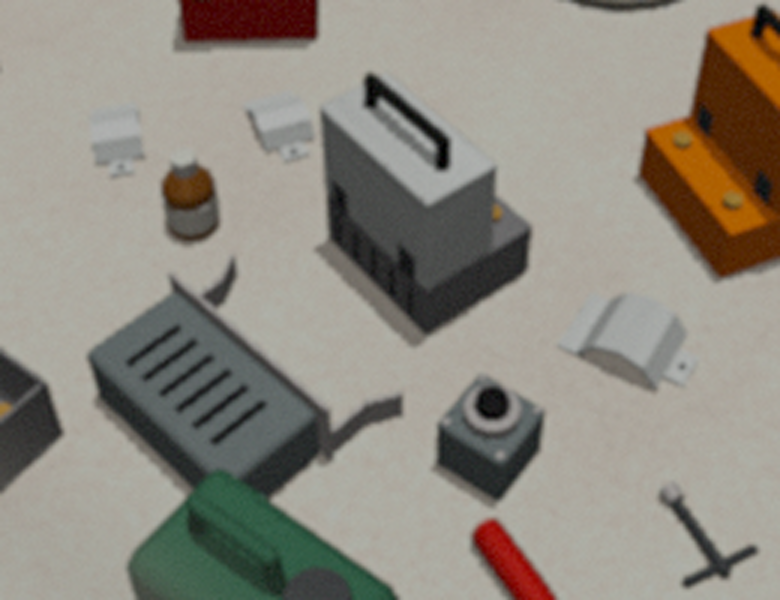

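The candidates for the box are silver/grey in scene (330,220), orange (443,195) and (500,260), and red (272,135). Only the grey one fits, and the crop confirms it: bare metal upper, dark ribbed case with its step to the rear, facing the cradle at (260,280). The switch box is at (353,293) and the bottle at (253,215). Next I fit the poses.

```bash
cat > fit.py <<'E'
from h import *
def pts(ds):
    P=[];C=[]
    for d in ds:
        W=cloud(d); ok=np.isfinite(W[...,0]); P.append(W[ok]); C.append(d['color'][ok])
    return np.concatenate(P),np.concatenate(C)
def rect(P,lo,hi,zl,zh,name):
    m=(P[:,0]>lo[0])&(P[:,0]<hi[0])&(P[:,1]>lo[1])&(P[:,1]<hi[1])&(P[:,2]>zl)&(P[:,2]<zh)
    q=P[m]; r=cv2.minAreaRect((q[:,:2]*1000).astype(np.float32)); print(name,len(q),'z',np.round(np.median(q[:,2]),4),'rect',np.round(r[0],1),np.round(r[1],1),round(r[2],2))
    return q
E
python3 - <<'E'
from fit import *
import pickle
D={n:pickle.load(open(n+'0.pkl','rb')) for n in ['scene','side']}
for k in [['scene'],['side']]:
    P,C=pts([D[n] for n in k]); print(k)
    rect(P,(0.42,0),(0.58,0.18),0.153,0.168,'boxtop')
    rect(P,(0.40,0),(0.58,0.18),0.053,0.066,'casetop')
    rect(P,(0.66,-0.04),(0.81,0.17),0.055,0.066,'housing')
    q=rect(P,(0.66,-0.04),(0.72,0.17),0.0665,0.08,'plate')
    a=np.polyfit(q[:,1],q[:,0],1); print('plate line',a, np.arctan(-a[0]),q[:,1].min(),q[:,1].max())
    rect(P,(0.59,0.2),(0.68,0.3),0.052,0.059,'switch')
    rect(P,(0.59,0.2),(0.68,0.3),0.069,0.08,'button')
    rect(P,(0.55,-0.13),(0.63,-0.06),0.04,0.1,'bottle')
    rect(P,(0.6,-0.04),(0.70,0.0),0.022,0.036,'cheekR')
    rect(P,(0.6,0.14),(0.70,0.19),0.022,0.036,'cheekL')
E
```

```text
['scene']
boxtop 1080 z 0.1598 rect [514.7  92.9] [141.4  72.3] 74.56
casetop 332 z 0.0594 rect [494.2  99.6] [138.2 116.9] 74.65
housing 2547 z 0.0601 rect [737.4  65.6] [183.8  92.9] 82.98
plate 144 z 0.0698 rect [692.2  70.4] [182.5   6.2] 82.53
plate line [0.13801097 0.68251003] -0.13714461204265466 -0.019837276164115236 0.16083302141313133
switch 327 z 0.0547 rect [631.6 255.6] [60.8 59.6] 0.04
button 116 z 0.0759 rect [632.8 255. ] [26.7 37.1] 56.63
bottle 295 z 0.0594 rect [590.4 -86.2] [40.4 47. ] 65.29
cheekR 46 z 0.0287 rect [633.7 -13. ] [50.8  9.8] 6.53
cheekL 88 z 0.0283 rect [667.4 165.7] [10.1 63.5] 70.96
['side']
boxtop 608 z 0.1586 rect [513.3  88.9] [146.4  70.2] 74.78
casetop 478 z 0.0591 rect [491.8  95. ] [145.8 115.2] 74.91
housing 820 z 0.0591 rect [751.4  56.5] [183.  133.8] 83.92
plate 43 z 0.0688 rect [695.9  69.2] [182.6  18.1] 81.36
plate line [0.13958875 0.68066305] -0.13869257332507562 -0.020010661469874288 0.16023666790435753
switch 77 z 0.0546 rect [627.7 250.4] [61.  58.4] 86.91
button 37 z 0.0736 rect [626.8 251.7] [32.9 25.3] 27.57
bottle 190 z 0.0581 rect [582.1 -99.1] [43. 46.] 52.68
cheekR 60 z 0.0274 rect [654.2 -15. ] [86.5 19.2] 1.97
cheekL 43 z 0.0274 rect [669.  161.1] [14.2 67. ] 66.63
```

Emit:
apply_moves([
  [[0, 0, -4, 0, 0, 0, 0.5], [0, 0, -4, 0, 0, 0, 0.5], [0, 0, -3, 0, 0, 0, 0.5], [-3.2, -2.3, 0, 0, 0, 0, 0.5], [-3.2, -2.3, 0, 0, 0, 0, 0.5], [-3.2, -2.3, 0, 0, 0, 0, 0.5], [-3.2, -2.3, 0, 0, 0, 0, 0.5], [-3.2, -2.3, 0, 0, 0, 0, 0.5], [-3.2, -2.3, 0, 0, 0, 0, 0.5]],
])

```text
time_s: 1.05
tool_pos: [0.3272, -0.3471, 0.3156]
tcp_rot: [3.141, 0.0, -1.11]
wrist_force: [0.5, 0.4, 0.8]
opening: 0.064
```

Emit:
apply_moves([
  [[-3.2, -2.3, 0, 0, 0, 0, 0.5], [-3.2, -2.3, 0, 0, 0, 0, 0.5], [-3.2, -2.3, 0, 0, 0, 0, 0.5], [-3.2, -2.3, 0, 0, 0, 0, 0.5], [-3.2, -2.3, 0, 0, 0, 0, 0.5], [-3.2, -2.3, 0, 0, 0, 0, 0.5], [-3.2, -2.3, 0, 0, 0, 0, 0.5], [-3.2, -2.3, 0, 0, 0, 0, 0.5], [-3.2, -2.3, 0, 0, 0, 0, 0.5], [-3.2, -2.3, 0, 0, 0, 0, 0.5], [-3.2, -2.3, 0, 0, 0, 0, 0.5], [-3.2, -2.3, 0, 0, 0, 0, 0.5]],
])

```text
time_s: 2.25
tool_pos: [0.4035, 0.1193, 0.3157]
tcp_rot: [-3.141, -0.001, -1.11]
wrist_force: [1.1, -0.1, 0.6]
opening: 0.064
```

Emit:
apply_moves([
  [[0, 0, 0, 0, 0, -0.14, 0.5], [0, 0, 0, 0, 0, -0.14, 0.5], [0, 0, 0, 0, 0, -0.14, 0.5], [0, 0, 0, 0, 0, -0.14, 0.5], [0, 0, 0, 0, 0, -0.14, 0.5], [0, 0, 0, 0, 0, -0.14, 0.5], [0, 0, 0, 0, 0, -0.14, 0.5], [0, 0, 0, 0, 0, -0.14, 0.5], [0, 0, 0, 0, 0, -0.14, 0.5], [0, 0, 0, 0, 0, -0.14, 0.5], [0, 0, 0, 0, 0, -0.14, 0.5], [0, 0, 0, 0, 0, -0.14, 0.5]],
])

```text
time_s: 3.45
tool_pos: [0.4034, 0.1177, 0.3155]
tcp_rot: [3.142, 0.001, 0.576]
wrist_force: [-0.1, -0.3, -0.2]
opening: 0.0642
```

Emit:
apply_moves([
  [[0, 0, 0, 0, 0, -0.12, 0.5], [0, 0, 0, 0, 0, -0.12, 0.5], [0, 0, 0, 0, 0, -0.12, 0.5], [0, 0, 0, 0, 0, -0.12, 0.5], [0, 0, 0, 0, 0, -0.12, 0.5], [0, 0, 0, 0, 0, -0.12, 0.5], [0, 0, 0, 0, 0, 0, 0.5]],
])

```text
time_s: 4.15
tool_pos: [0.4035, 0.1178, 0.3156]
tcp_rot: [-3.141, 0.0, 1.29]
wrist_force: [-0.1, 0.2, 0.5]
opening: 0.064
```

```bash
python3 - <<'E'
from fit import *
import pickle
s=ctrl.state(); print(s['tool_pos'],s['tcp_rot'],s['qpos'],s['opening'])
for n in ['wrist','side']:
    d=cap(n,n+'1.png'); pickle.dump(d,open(n+'1.pkl','wb'))
    P,C=pts([d]); print(n)
    for a in [((0.42,0),(0.58,0.18),0.153,0.168,'boxtop'),((0.40,0),(0.58,0.18),0.053,0.066,'casetop'),((0.66,-0.04),(0.72,0.17),0.0665,0.08,'plate'),((0.59,0.2),(0.68,0.3),0.069,0.08,'button')]:
        try: rect(P,*a)
        except Exception as e: print(a[-1],'none')
E
```

```text
[0.40346212 0.11776879 0.31556725] [-3.14132118e+00  3.49456250e-04  1.28996061e+00] [ 0.23013081 -0.09070245 -0.56473806  1.85838332 -0.04945632  1.36056199
  0.96756346] 0.06402976598030767
wrist
boxtop 5484 z 0.16 rect [513.5  92.1] [140.2  70.4] 74.78
casetop 3338 z 0.0601 rect [459.2 107. ] [140.1  47. ] 74.64
plate 394 z 0.0694 rect [690.5  68.5] [180.7   6.3] 82.1
button 262 z 0.0767 rect [627.5 255.6] [28.8 26.5] 29.36
side
boxtop 606 z 0.1588 rect [513.1  88. ] [144.6  70.6] 75.16
casetop 474 z 0.0593 rect [489.7  94.2] [144.5 113.5] 76.0
plate 48 z 0.0693 rect [699.2  64.6] [183.1  25.6] 82.16
button 35 z 0.0746 rect [629.7 249.6] [36. 30.] 17.66
```

View pics/wrist1.png

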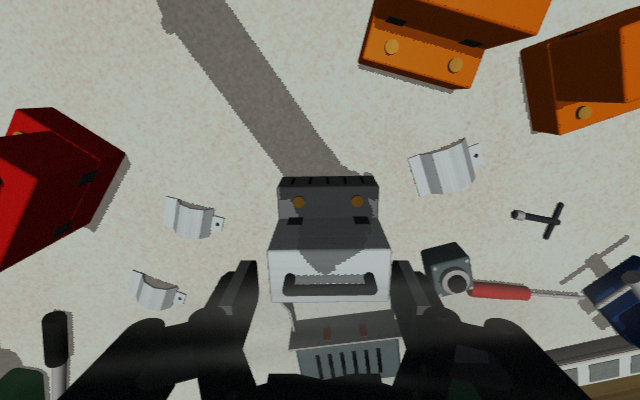

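View pics/side1.png

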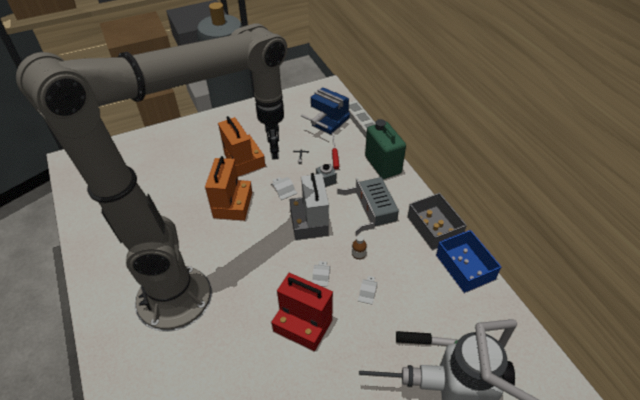

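The wrist view puts the box at (0.492, 0.098) with yaw −0.266. The cradle is at (0.688, 0.070) with yaw −0.138, and the box is laterally within 1 mm of the cradle axis. In wrist1 the rear step is at about (328,200) and nothing stands behind it. I now descend behind the box.

Emit:
apply_moves([
  [[0.4, 0.2, 0, 0, 0, -0.015, 0.5], [0, 0, 4, 0, 0, 0, 0.5], [0, 0, 4, 0, 0, 0, 0.5], [0, 0, 4, 0, 0, 0, 0.5], [0, 0, 4, 0, 0, 0, 0.5], [0, 0, 4, 0, 0, 0, 0.5], [0, 0, 4, 0, 0, 0, 0.5], [0, 0, 3, 0, 0, 0, 0.5], [0, 0, 2, 0, 0, 0, 0.5], [0, 0, 1, 0, 0, 0, 0.5], [0, 0, 0, 0, 0, 0, 0.5], [0, 0, 0, 0, 0, 0, 0.5]],
])

```text
time_s: 5.45
tool_pos: [0.4076, 0.1215, 0.0165]
tcp_rot: [3.14, -0.001, 1.305]
wrist_force: [0.5, 0.6, 0.2]
opening: 0.0635
```

```bash
python3 - <<'E'
from fit import *
s=ctrl.state(); print(s['tool_pos'],s['tcp_rot'],s['qpos'])
d=cap('scene','scene2.png'); d=cap('wrist','wrist2.png')
E
```

```text
[0.40762612 0.1215215  0.01646433] [ 3.14038055e+00 -7.73553974e-04  1.30490884e+00] [ 0.11190805  0.3019502  -0.56733706  2.22137503  0.25784751  0.67826256
  0.66794983]
```

View pics/scene2.png

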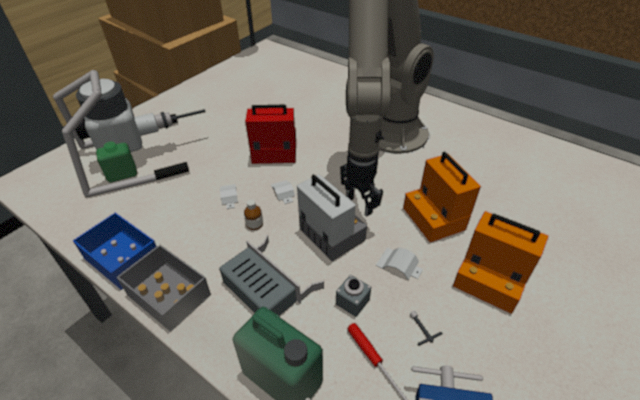

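View pics/wrist2.png

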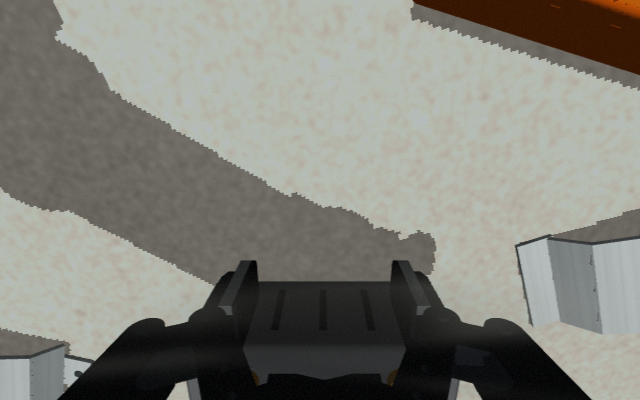

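Fingers stand behind the case rear, in wrist2 at (245,275) and (405,275) with the ribbed rear face at (325,310). I approach slowly to contact.

Emit:
apply_moves([
  [[0, 0.5, 0, 0, 0, 0, 0.5], [0, 0.5, 0, 0, 0, 0, 0.5], [0, 0.3, 0, 0, 0, 0, 0.5], [0, 0.2, 0, 0, 0, 0, 0.5], [0, 0.2, 0, 0, 0, 0, 0.5], [0, 0, 0, 0, 0, 0, 0.5]],
])

```text
time_s: 6.15
tool_pos: [0.4234, 0.1165, 0.0157]
tcp_rot: [3.142, 0.0, 1.305]
wrist_force: [-0.1, -0.2, -0.8]
opening: 0.0644
```

Emit:
apply_moves([
  [[0, 0.3, 0, 0, 0, 0, 0.5], [0, 0.3, 0, 0, 0, 0, 0.5], [0, 0.3, 0, 0, 0, 0, 0.5]],
])

```text
time_s: 6.45
tool_pos: [0.4273, 0.1151, 0.0153]
tcp_rot: [-3.133, 0.003, 1.305]
wrist_force: [-14.2, 6.3, 12.2]
opening: 0.0639
```

Emit:
apply_moves([
  [[0, 0.5, 0, 0, 0, -0.0055, 0.5], [0, 0.5, 0, 0, 0, -0.0055, 0.5], [0, 0.5, 0, 0, 0, -0.0055, 0.5], [0, 0.5, 0, 0, 0, -0.0055, 0.5], [0, 0.5, 0, 0, 0, -0.0055, 0.5], [0, 0.5, 0, 0, 0, -0.0055, 0.5], [0, 0.5, 0, 0, 0, -0.0055, 0.5], [0, 0.5, 0, 0, 0, -0.0055, 0.5], [0, 0.5, 0, 0, 0, -0.0055, 0.5], [0, 0.5, 0, 0, 0, -0.0055, 0.5], [0, 0.5, 0, 0, 0, -0.0055, 0.5], [0, 0.5, 0, 0, 0, -0.0055, 0.5]],
])

```text
time_s: 7.65
tool_pos: [0.4785, 0.1007, 0.0143]
tcp_rot: [-3.121, 0.009, 1.372]
wrist_force: [-22.9, 2.7, 19.9]
opening: 0.0641
```

```bash
python3 - <<'E'
from fit import *
s=ctrl.state(); print(s['tool_pos'],s['tcp_rot'],s['wrist_force'])
d=cap('scene','scene3.png'); P,C=pts([d])
rect(P,(0.48,-0.05),(0.65,0.18),0.153,0.168,'boxtop')
rect(P,(0.66,-0.04),(0.72,0.17),0.0665,0.08,'plate')
cv2.imwrite('pics/s3.png',cv2.resize(d['color'][150:350,190:450],None,fx=3,fy=3)[:,:,::-1])
E
```

```text
[0.47853076 0.10071518 0.01432283] [-3.12101009  0.0087768   1.37230156] [-22.86647226   2.65004081  19.92173392]
boxtop 1221 z 0.1598 rect [538.7  89.6] [141.9 134.2] 79.52
plate 151 z 0.0695 rect [692.2  71.6] [184.2   5.5] 82.15
```

View pics/s3.png

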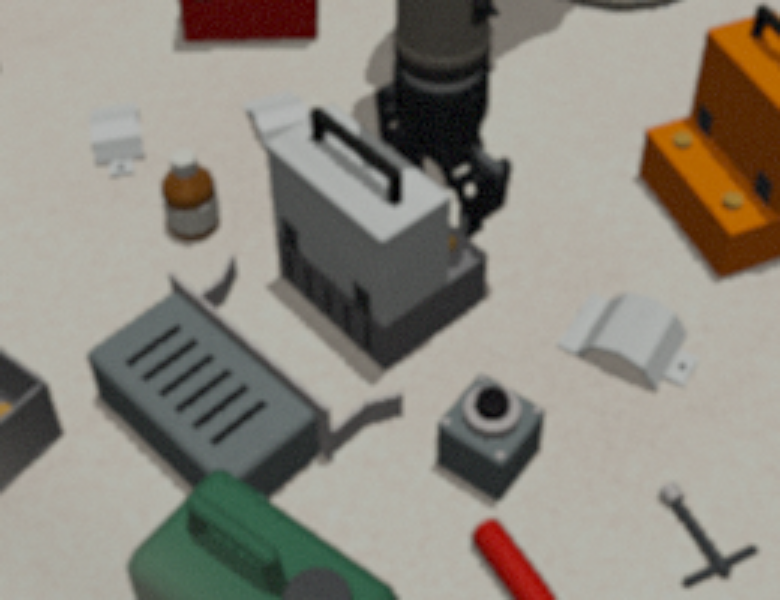

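Emit:
apply_moves([
  [[0, 0.5, -0.05, 0, 0, -0.01, 0.5], [0, 0.5, -0.05, 0, 0, -0.01, 0.5], [0, 0.5, -0.05, 0, 0, -0.01, 0.5], [0, 0.5, -0.05, 0, 0, -0.01, 0.5], [0, 0.5, -0.05, 0, 0, -0.01, 0.5], [0, 0.5, -0.05, 0, 0, -0.01, 0.5], [0, 0.5, 0, 0, 0, 0, 0.5], [0, 0.5, 0, 0, 0, 0, 0.5], [0, 0.5, 0, 0, 0, 0, 0.5], [0, 0.5, 0, 0, 0, 0, 0.5]],
])

```text
time_s: 8.7
tool_pos: [0.5325, 0.0917, 0.0161]
tcp_rot: [-3.128, 0.005, 1.432]
wrist_force: [-9.1, 1.8, -1.2]
opening: 0.0644
```

```bash
cat > chk.py <<'E'
from fit import *
import sys
def chk(k):
    s=ctrl.state(); print(s['time_s'],s['tool_pos'],s['tcp_rot'],s['wrist_force'])
    d=cap('scene',f'scene{k}.png'); P,C=pts([d])
    g=C.min(1)>95
    m=g&(P[:,2]>.156)&(P[:,2]<.164)&(P[:,0]>.5)&(P[:,0]<.72)&(abs(P[:,1]-.08)<.11)
    print(cv2.minAreaRect((P[m][:,:2]*1000).astype(np.float32)),m.sum())
    rect(P,(0.66,-0.04),(0.72,0.17),0.0665,0.08,'plate')
    cv2.imwrite(f'pics/s{k}.png',cv2.resize(d['color'][150:350,190:450],None,fx=3,fy=3)[:,:,::-1])
chk(sys.argv[1])
E
python3 chk.py 4
```

```text
8.7 [0.53245603 0.09166561 0.01611946] [-3.12810102  0.00463443  1.43153754] [-9.13892838  1.84290764 -1.16501955]
((592.4470825195312, 83.75031280517578), (140.47767639160156, 135.96994018554688), 82.68120574951172) 1195
plate 199 z 0.0701 rect [676.4  72.9] [182.3  44.2] 85.15
```

View pics/s4.png

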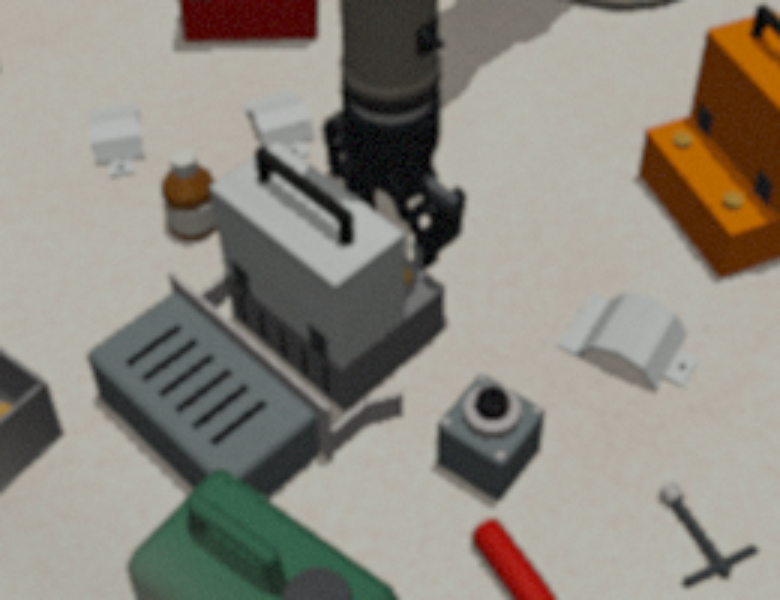

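Emit:
apply_moves([
  [[0, 0.4, 0, 0, 0, 0, 0.5], [0, 0.4, 0, 0, 0, 0, 0.5], [0, 0.4, 0, 0, 0, 0, 0.5], [0, 0.4, 0, 0, 0, 0, 0.5], [0, 0.4, 0, 0, 0, 0, 0.5], [0, 0.3, 0, 0, 0, 0, 0.5], [0, 0.2, 0, 0, 0, 0, 0.5]],
])

```text
time_s: 9.45
tool_pos: [0.5574, 0.0885, 0.0161]
tcp_rot: [-3.128, 0.004, 1.432]
wrist_force: [-8.6, 0.8, -1.4]
opening: 0.0642
```

Emit:
apply_moves([
  [[0, 0.2, 0, 0, 0, 0, 0.5], [0, 0.2, 0, 0, 0, 0, 0.5], [0, 0.1, 0, 0, 0, 0, 0.5]],
])

```text
time_s: 9.75
tool_pos: [0.5622, 0.0879, 0.0161]
tcp_rot: [-3.128, 0.004, 1.432]
wrist_force: [-9.1, 1.1, -1.3]
opening: 0.0638
```

Emit:
apply_moves([
  [[0, 0.15, 0, 0, 0, 0, 0.5], [0, 0.15, 0, 0, 0, 0, 0.5]],
])

```text
time_s: 9.95
tool_pos: [0.565, 0.0876, 0.016]
tcp_rot: [-3.128, 0.004, 1.432]
wrist_force: [-9.8, 1.6, -0.6]
opening: 0.0641
```

Emit:
apply_moves([
  [[0, 0.15, 0, 0, 0, 0, 0.5], [0, 0.15, 0, 0, 0, 0, 0.5]],
])

```text
time_s: 10.15
tool_pos: [0.5649, 0.0874, 0.0152]
tcp_rot: [-3.122, 0.005, 1.433]
wrist_force: [-15.2, 0.8, -0.9]
opening: 0.0639
```

Emit:
apply_moves([
  [[0, 0.2, 0, 0, 0, 0, 0.5], [0, 0.2, 0, 0, 0, 0, 0.5], [0, 0, 0, 0, 0, 0, 0.5], [0, 0, 0, 0, 0, 0, 0.5]],
])

```text
time_s: 10.55
tool_pos: [0.5648, 0.0873, 0.0146]
tcp_rot: [-3.115, 0.007, 1.433]
wrist_force: [-22.0, 1.8, 4.5]
opening: 0.0642
```

```bash
python3 chk.py 5
```

```text
10.55 [0.56476708 0.08727772 0.01463677] [-3.11467443  0.00739486  1.43286336] [-22.0183842    1.84434706   4.52065627]
((624.97802734375, 80.22108459472656), (140.9499969482422, 133.75985717773438), 82.34709167480469) 1244
plate 299 z 0.0708 rect [673.4  73.4] [181.6  43.4] 82.8
```

View pics/s5.png

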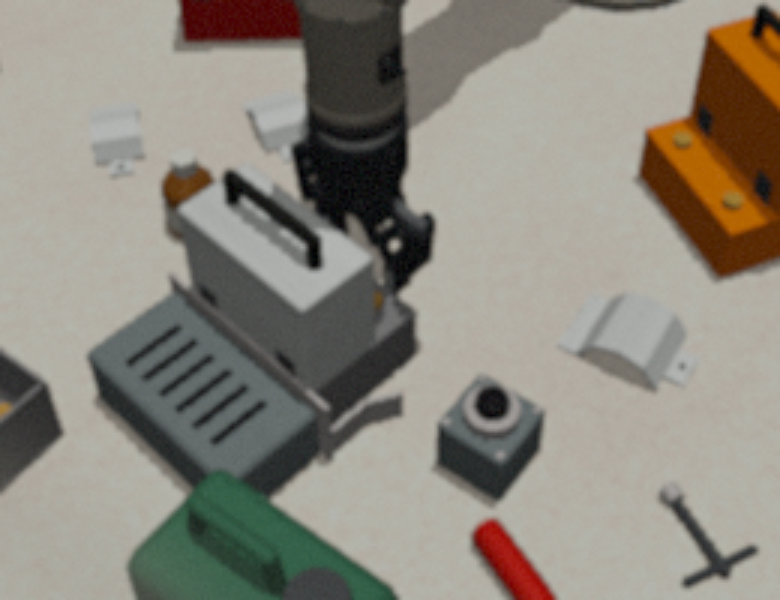

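The box is home: the TCP stalled at x = 0.565 while the force rose to 22 N, and the top rect is at 82.3° against the plate's 82.1°. I back off, rise and look.

Emit:
apply_moves([
  [[0, -0.5, 0, 0, 0, 0, 0.5], [0, -1, 0, 0, 0, 0, 0.5], [0, -2, 0, 0, 0, 0, 0.5], [0, -3, 0, 0, 0, 0, 0.5], [0, 0, -4, 0, 0, 0, 0.5], [0, 0, -4, 0, 0, 0, -1], [0, 0, -4, 0, 0, 0, -1], [0, 0, -4, 0, 0, 0, -1], [0, 0, -4, 0, 0, 0, -1], [0, 0, -4, 0, 0, 0, -1], [0, 0, -2, 0, 0, 0, -1], [0, 0, 0, 0, 0, 0, -1]],
])

```text
time_s: 11.8
tool_pos: [0.5175, 0.0964, 0.283]
tcp_rot: [3.132, -0.002, 1.431]
wrist_force: [0.1, 0.0, -0.2]
opening: 0.0001
```

```bash
python3 chk.py 6; python3 - <<'E'
from fit import *
d=cap('wrist','wrist6.png'); P,C=pts([d])
rect(P,(0.54,-0.05),(0.72,0.18),0.153,0.168,'boxtop')
rect(P,(0.54,-0.05),(0.64,0.18),0.054,0.064,'case rear')
rect(P,(0.665,-0.04),(0.72,0.17),0.0665,0.08,'plate')
rect(P,(0.58,0.2),(0.68,0.3),0.07,0.08,'button')
rect(P,(0.58,0.2),(0.68,0.3),0.05,0.058,'switch')
m=(P[:,0]>.58)&(P[:,0]<.68)&(P[:,1]>.2)&(P[:,1]<.3)&(P[:,2]>.06)&(P[:,2]<.09)
q=P[m];c=C[m]; dark=c.max(1)<70
print('dark',dark.sum(),np.median(q[dark],0),cv2.minEnclosingCircle((q[dark][:,:2]*1000).astype(np.float32)))
print('collar',cv2.minEnclosingCircle((q[:,:2]*1000).astype(np.float32)),np.median(q[~dark],0))
E
```

```text
11.8 [0.51747904 0.09644984 0.2829756 ] [ 3.13247964e+00 -1.96653796e-03  1.43069887e+00] [ 0.07722984  0.01422548 -0.1846392 ]
((655.586669921875, 75.44107818603516), (140.9508514404297, 71.66011810302734), 82.89990997314453) 1257
plate 295 z 0.0707 rect [673.  73.] [183.5  43.9] 82.14
boxtop 1671 z 0.1599 rect [635.7  78.6] [139.9  34.3] 81.75
case rear 3475 z 0.06 rect [598.6  83.7] [140.3  48.4] 81.55
plate 9 z 0.0701 rect [690.3  70.4] [184.8   2.2] 82.09
button 332 z 0.077 rect [629. 255.] [24.7 24. ] 68.57
switch 1041 z 0.0549 rect [629.  254.9] [59.9 59.6] 89.3
dark 440 [0.62541344 0.25267471 0.07654492] ((628.374267578125, 254.28793334960938), 20.55828285217285)
collar ((629.6259765625, 254.8704833984375), 21.225400924682617) [0.62368153 0.25019293 0.0671537 ]
```

View pics/wrist6.png

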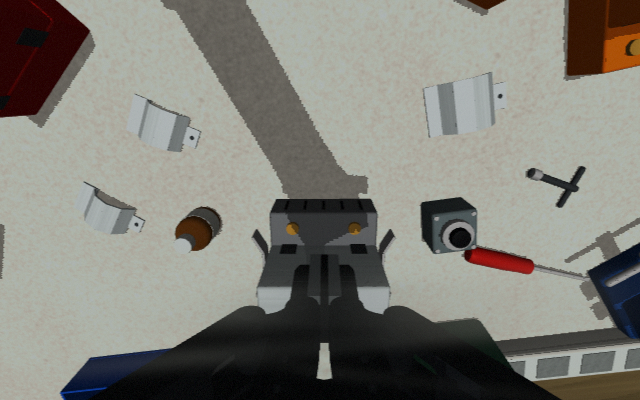

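View pics/s6.png

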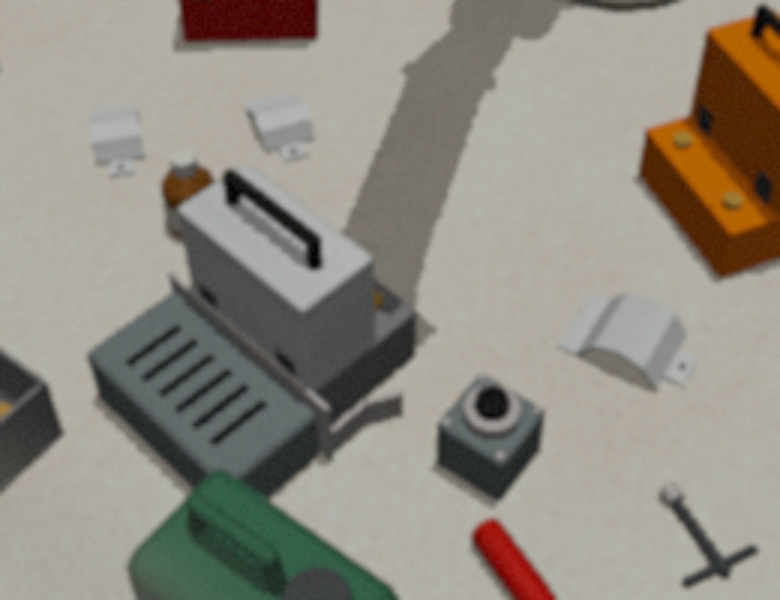

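Emit:
apply_moves([
  [[3.45, 1.77, 0, 0, 0, 0, -1], [3.45, 1.77, 0, 0, 0, 0, -1], [3.45, 1.77, 0, 0, 0, 0, -1], [3.45, 1.77, 0, 0, 0, 0, -1], [3.45, 1.77, 0, 0, 0, 0, -1], [0, 0, 4, 0, 0, 0, -1], [0, 0, 4, 0, 0, 0, -1], [0, 0, 4, 0, 0, 0, -1], [0, 0, 4, 0, 0, 0, -1], [0, 0, 2, 0, 0, 0, -1], [0, 0, 0, 0, 0, 0, -1], [0, 0, 0, 0, 0, 0, -1]],
])

```text
time_s: 13.1
tool_pos: [0.6259, 0.2541, 0.0978]
tcp_rot: [-3.14, 0.001, 1.431]
wrist_force: [-0.1, -0.7, 0.2]
opening: 0.0001
```

```bash
python3 - <<'E'
from fit import *
s=ctrl.state(); print(s['time_s'],s['tool_pos'],s['tcp_rot'],s['wrist_force'])
d=cap('scene','scene7.png')
print(proj(d,s['tool_pos']),proj(d,[.629,.255,.075]))
cv2.imwrite('pics/s7.png',cv2.resize(d['color'][200:350,270:450],None,fx=4,fy=4)[:,:,::-1])
E
```

```text
13.1 [0.62587157 0.25414353 0.09782746] [-3.14001265e+00  6.82276532e-04  1.43144875e+00] [-0.07620216 -0.69083713  0.19920143]
(np.float64(355.44732589954754), np.float64(274.73600976191494)) (np.float64(354.4780131544669), np.float64(282.14228577501757))
```

View pics/s7.png

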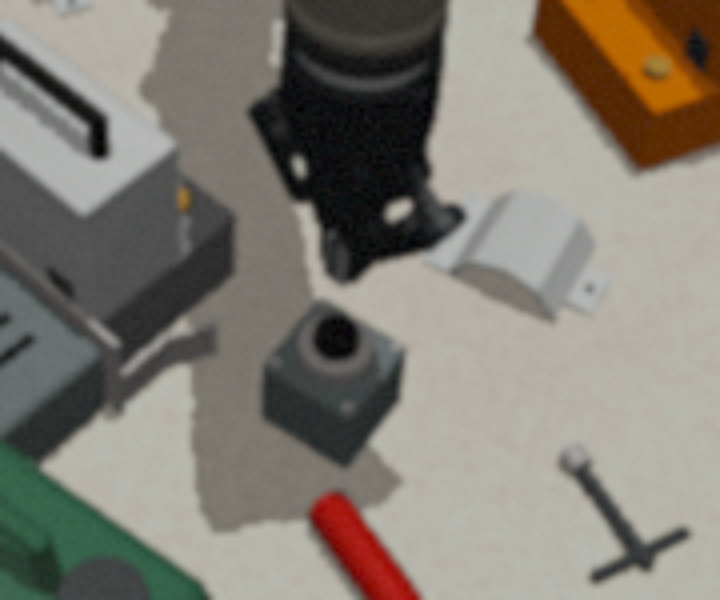

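```bash
python3 - <<'E'
from fit import *
for n in ['scene','wrist']:
    d=cap(n,n+'8.png'); W=cloud(d); C=d['color']
    m=np.isfinite(W[...,0])&(W[...,2]>.082)&(W[...,2]<.135)&(abs(W[...,0]-.626)<.05)&(abs(W[...,1]-.254)<.05)
    q=W[m]; print(n,len(q),q.min(0) if len(q) else '',q.max(0) if len(q) else '')
    lo=q[q[:,2]<q[:,2].min()+.01]; print(lo.mean(0),lo.min(0),lo.max(0))
E
```

```text
scene 16 [0.62649588 0.24658922 0.12367541] [0.63739564 0.26641606 0.13481697]
[0.63459696 0.25720712 0.130195  ] [0.62649588 0.24658922 0.12367541] [0.63739564 0.26641606 0.13349957]
wrist 217 [0.61377084 0.24471227 0.12745706] [0.62099464 0.26886785 0.13499165]
[0.61629887 0.25723732 0.13229671] [0.61377084 0.24471227 0.12745706] [0.62099464 0.26886785 0.13499165]
```

View pics/wrist8.png

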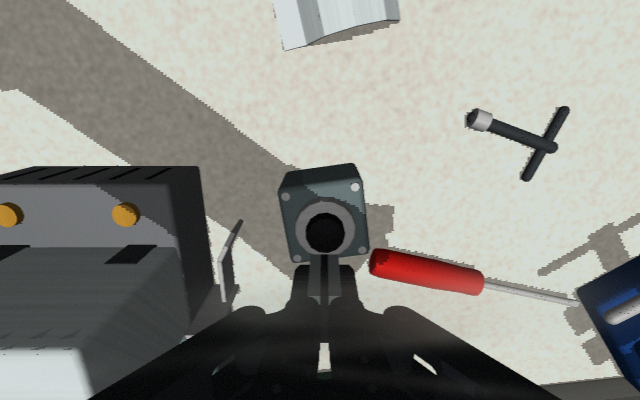

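Emit:
apply_moves([
  [[0, 0.3, 0, 0, 0, 0, -1], [0, 0, 0.8, 0, 0, 0, -1], [0, 0, 0.6, 0, 0, 0, -1], [0, 0, 0.2, 0, 0, 0, -1], [0, 0, 0, 0, 0, 0, -1]],
])

```text
time_s: 13.75
tool_pos: [0.6289, 0.2535, 0.0819]
tcp_rot: [-3.14, 0.001, 1.431]
wrist_force: [0.2, -0.1, -0.6]
opening: 0.0006
```

Emit:
apply_moves([
  [[0, 0, 0.2, 0, 0, 0, -1], [0, 0, 0.2, 0, 0, 0, -1], [0, 0, 0, 0, 0, 0, -1]],
])

```text
time_s: 14.05
tool_pos: [0.6292, 0.2537, 0.0785]
tcp_rot: [-3.141, 0.0, 1.431]
wrist_force: [-0.2, -1.0, -0.1]
opening: -0.0004
```

Emit:
apply_moves([
  [[0, 0, 0.2, 0, 0, 0, -1], [0, 0, 0.2, 0, 0, 0, -1], [0, 0, 0, 0, 0, 0, -1]],
])

```text
time_s: 14.35
tool_pos: [0.6291, 0.2537, 0.0744]
tcp_rot: [-3.141, 0.0, 1.431]
wrist_force: [0.0, 0.8, 0.3]
opening: -0.0003
```

Emit:
apply_moves([
  [[0, 0, 0.2, 0, 0, 0, -1], [0, 0, 0, 0, 0, 0, -1]],
])

```text
time_s: 14.55
tool_pos: [0.6292, 0.2537, 0.0725]
tcp_rot: [-3.141, 0.0, 1.431]
wrist_force: [-0.1, 0.2, 0.5]
opening: -0.0001
```

Emit:
apply_moves([
  [[0, 0, 0.2, 0, 0, 0, -1], [0, 0, 0, 0, 0, 0, -1]],
])

```text
time_s: 14.75
tool_pos: [0.6292, 0.2537, 0.0704]
tcp_rot: [-3.141, 0.0, 1.431]
wrist_force: [0.1, 0.8, -0.4]
opening: 0.0003
```

Emit:
apply_moves([
  [[0, 0, 0.2, 0, 0, 0, -1], [0, 0, 0, 0, 0, 0, -1]],
])

```text
time_s: 14.95
tool_pos: [0.6292, 0.2537, 0.0684]
tcp_rot: [-3.141, 0.0, 1.431]
wrist_force: [0.6, 0.4, 0.4]
opening: -0.0002
```

Emit:
apply_moves([
  [[0, 0, 0.2, 0, 0, 0, -1], [0, 0, 0, 0, 0, 0, -1]],
])

```text
time_s: 15.15
tool_pos: [0.6292, 0.2537, 0.0665]
tcp_rot: [-3.141, 0.0, 1.431]
wrist_force: [0.0, -0.3, -0.3]
opening: -0.0002
```

```bash
python3 - <<'E'
from fit import *
s=ctrl.state(); print(s['time_s'],s['tool_pos'],s['wrist_force'])
for n,(a,b,c,e) in dict(scene=(220,320,300,420),wrist=(180,340,230,430),side=(140,220,270,380)).items():
    d=cap(n); cv2.imwrite(f'pics/{n}9.png',cv2.resize(d['color'][a:b,c:e],None,fx=4,fy=4)[:,:,::-1])
E
```

```text
15.15 [0.62921729 0.25369904 0.06646396] [ 0.01984376 -0.25681371 -0.32924928]
```

View pics/scene9.png

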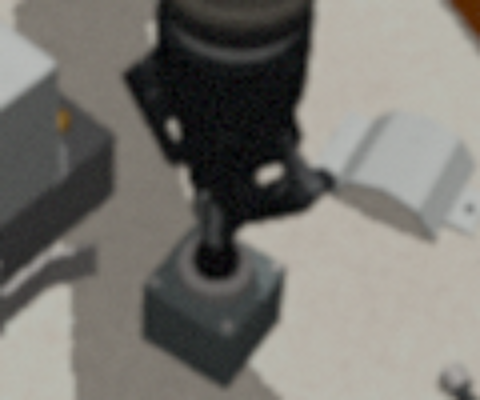

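View pics/wrist9.png

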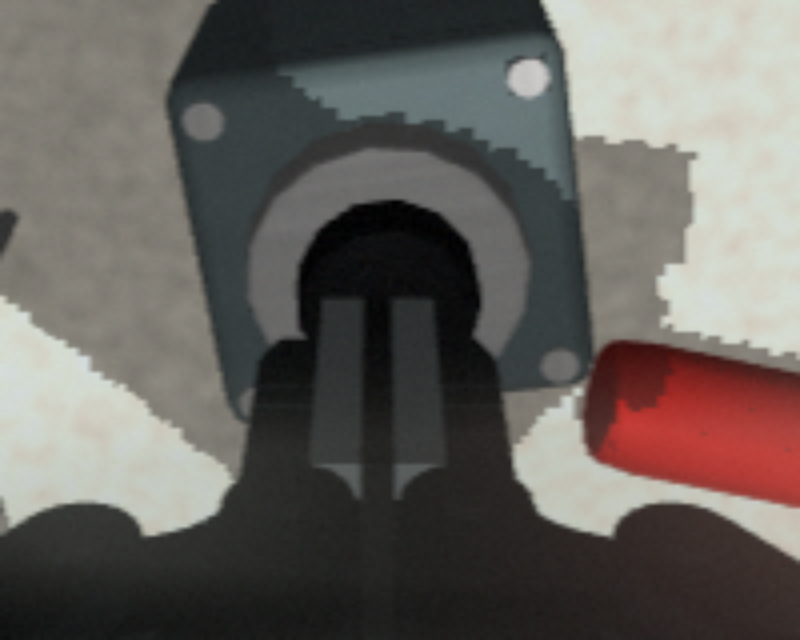

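In wrist9 the tips at (378,300) are over the button at (388,285), still slightly above it, with no force. I continue down.

Emit:
apply_moves([
  [[0.1, 0, 0.2, 0, 0, 0, -1], [0, 0, 0, 0, 0, 0, -1]],
])

```text
time_s: 15.5
tool_pos: [0.6293, 0.2549, 0.0645]
tcp_rot: [-3.141, 0.0, 1.431]
wrist_force: [0.1, 0.4, 0.5]
opening: -0.0
```

Emit:
apply_moves([
  [[0, 0, 0.2, 0, 0, 0, -1], [0, 0, 0, 0, 0, 0, -1]],
])

```text
time_s: 15.7
tool_pos: [0.6293, 0.2547, 0.0624]
tcp_rot: [-3.141, 0.0, 1.431]
wrist_force: [0.1, 0.0, 0.2]
opening: -0.0002
```

Emit:
apply_moves([
  [[0, 0, 0.2, 0, 0, 0, -1], [0, 0, 0, 0, 0, 0, -1]],
])

```text
time_s: 15.9
tool_pos: [0.6294, 0.2546, 0.0604]
tcp_rot: [-3.141, 0.0, 1.431]
wrist_force: [-0.4, 0.0, 0.3]
opening: -0.0
```

Emit:
apply_moves([
  [[0, 0, 0.2, 0, 0, 0, -1], [0, 0, 0, 0, 0, 0, -1]],
])

```text
time_s: 16.1
tool_pos: [0.6293, 0.2547, 0.0584]
tcp_rot: [-3.141, 0.0, 1.431]
wrist_force: [-0.6, -0.4, -0.2]
opening: -0.0003
```

```bash
python3 - <<'E'
from fit import *
for n,(a,b,c,e) in dict(scene=(220,320,300,420),wrist=(180,340,230,430),side=(130,210,280,380)).items():
    d=cap(n); cv2.imwrite(f'pics/{n}10.png',cv2.resize(d['color'][a:b,c:e],None,fx=4,fy=4)[:,:,::-1])
    W=cloud(d); m=np.isfinite(W[...,0])&(np.hypot(W[...,0]-.629,W[...,1]-.255)<.03)&(W[...,2]>.058)&(W[...,2]<.11)
    z=W[m]; print(n,np.histogram(z[:,2],bins=np.arange(.058,.112,.004)))
E
```

```text
scene (array([29, 44, 91, 19, 48,  6,  0,  4, 10, 12, 17, 10, 14]), array([0.058, 0.062, 0.066, 0.07 , 0.074, 0.078, 0.082, 0.086, 0.09 ,
       0.094, 0.098, 0.102, 0.106, 0.11 ]))
wrist (array([ 160,  293, 1608,  152,  582,    7,    0,   74,  194,  246,  285,
        289,  322]), array([0.058, 0.062, 0.066, 0.07 , 0.074, 0.078, 0.082, 0.086, 0.09 ,
       0.094, 0.098, 0.102, 0.106, 0.11 ]))
side (array([15, 26, 26,  8,  7,  4,  2,  3,  4,  7,  2, 11,  3]), array([0.058, 0.062, 0.066, 0.07 , 0.074, 0.078, 0.082, 0.086, 0.09 ,
       0.094, 0.098, 0.102, 0.106, 0.11 ]))
```

View pics/scene10.png

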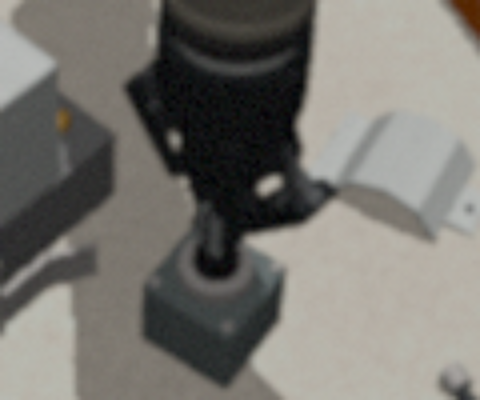

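View pics/wrist10.png

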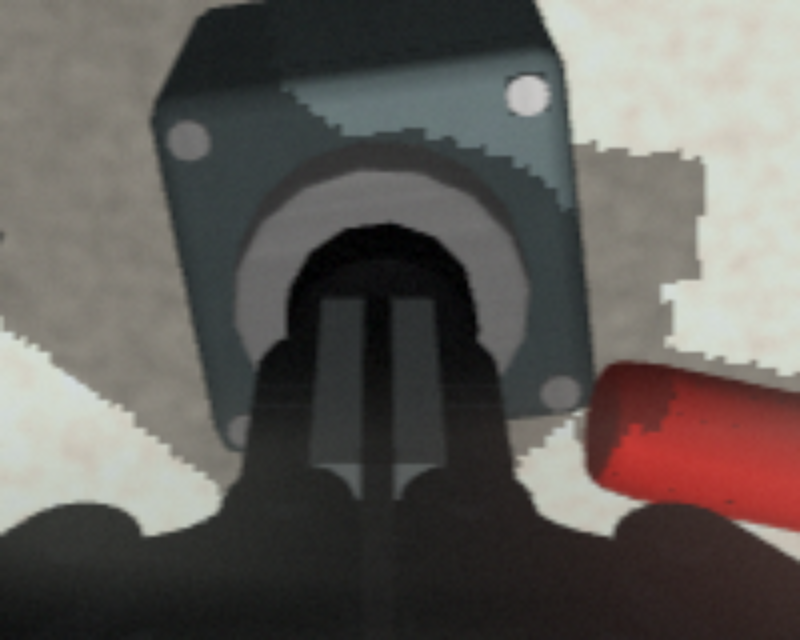

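View pics/side10.png

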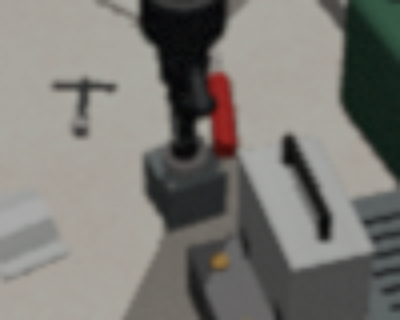

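The depth histograms show the shut tips about 27 mm above the nominal TCP: tip at 0.086 m, button still at 0.076 m. So about 10 mm of gap remains.

Emit:
apply_moves([
  [[0, 0, 0.3, 0, 0, 0, -1], [0, 0, 0.3, 0, 0, 0, -1], [0, 0, 0, 0, 0, 0, -1]],
])

```text
time_s: 16.55
tool_pos: [0.6291, 0.2545, 0.0521]
tcp_rot: [-3.141, 0.001, 1.431]
wrist_force: [-0.5, 0.3, -0.2]
opening: -0.0002
```

Emit:
apply_moves([
  [[0, 0, 0.2, 0, 0, 0, -1], [0, 0, 0, 0, 0, 0, -1]],
])

```text
time_s: 16.75
tool_pos: [0.6295, 0.2548, 0.0508]
tcp_rot: [-3.142, 0.0, 1.431]
wrist_force: [-1.1, -0.3, 1.5]
opening: 0.0002
```

Emit:
apply_moves([
  [[0, 0, 0.2, 0, 0, 0, -1], [0, 0, 0, 0, 0, 0, -1]],
])

```text
time_s: 16.95
tool_pos: [0.6296, 0.2548, 0.0489]
tcp_rot: [3.141, 0.0, 1.431]
wrist_force: [-1.1, -0.5, 2.2]
opening: 0.0
```

Emit:
apply_moves([
  [[0, 0, 0.2, 0, 0, 0, -1], [0, 0, 0, 0, 0, 0, -1]],
])

```text
time_s: 17.15
tool_pos: [0.6296, 0.2548, 0.0469]
tcp_rot: [3.141, 0.0, 1.431]
wrist_force: [-1.3, -1.6, 4.6]
opening: 0.0002
```

Contact came at about 0.051, and the spring force is rising. I press on to the stop.

Emit:
apply_moves([
  [[0, 0, 0.2, 0, 0, 0, -1], [0, 0, 0, 0, 0, 0, -1]],
])

```text
time_s: 17.35
tool_pos: [0.6296, 0.2548, 0.0456]
tcp_rot: [3.141, 0.0, 1.431]
wrist_force: [-2.1, -1.6, 7.5]
opening: 0.0
```

Emit:
apply_moves([
  [[0, 0, 0.2, 0, 0, 0, -1], [0, 0, 0, 0, 0, 0, -1]],
])

```text
time_s: 17.55
tool_pos: [0.6297, 0.2549, 0.0455]
tcp_rot: [3.141, 0.001, 1.431]
wrist_force: [-6.0, -3.4, 16.1]
opening: 0.0
```

Emit:
apply_moves([
  [[0, 0, 0.2, 0, 0, 0, -1], [0, 0, 0, 0, 0, 0, -1]],
])

```text
time_s: 17.75
tool_pos: [0.6298, 0.255, 0.0453]
tcp_rot: [3.14, 0.001, 1.431]
wrist_force: [-8.0, -5.7, 24.1]
opening: -0.0004
```

There is a hard stop after about 6 mm of travel, with 24 N. I release, rise and check everything.

Emit:
apply_moves([
  [[0, 0, -0.5, 0, 0, 0, -1], [0, 0, -1, 0, 0, 0, -1], [0, 0, -3, 0, 0, 0, -1], [0, 0, -4, 0, 0, 0, -1], [0, 0, -4, 0, 0, 0, -1], [0, 0, -4, 0, 0, 0, -1], [0, 0, -4, 0, 0, 0, -1], [0, 0, -3, 0, 0, 0, -1], [-2, -4, 0, 0, 0, 0, -1], [-2, -4, 0, 0, 0, 0, -1], [0, 0, 0, 0, 0, 0, -1]],
])

```text
time_s: 18.85
tool_pos: [0.5386, 0.2249, 0.2743]
tcp_rot: [-3.137, 0.006, 1.434]
wrist_force: [-0.1, 0.5, -0.2]
opening: -0.0003
```

```bash
python3 chk.py 11; python3 - <<'E'
from fit import *
import pickle
d=cap('wrist','wrist11.png'); P,C=pts([d])
for a in [((0.54,-0.05),(0.72,0.18),0.153,0.168,'boxtop'),((0.54,-0.05),(0.64,0.18),0.054,0.064,'case rear'),((0.58,0.2),(0.68,0.3),0.072,0.085,'button')]:
    try: rect(P,*a)
    except Exception: print(a[-1],'none')
a=pickle.load(open('scene0.pkl','rb')); b=cap('scene')
P,C=pts([b])
for nm,q in dict(bottle=((0.55,-0.13),(0.63,-0.06),0.04,0.1),shroudA=((.4,.24),(.53,.34),.012,.03),shB=((.42,-.13),(.5,-.05),.012,.03),shC=((.53,-.27),(.61,-.18),.012,.03)).items():
    for dd in (a,b): rect(pts([dd])[0],*q,nm)
E
```

```text
18.85 [0.5385662 0.224901  0.2742925] [-3.13742106  0.00590879  1.43379937] [-0.14494545  0.52184763 -0.16016237]
((655.312744140625, 76.21455383300781), (141.1138458251953, 70.91737365722656), 82.36924743652344) 1266
plate 298 z 0.0711 rect [673.1  73.9] [184.4  44.5] 82.41
boxtop 5173 z 0.1599 rect [653.7  76.3] [140.   70.5] 82.33
case rear 3612 z 0.0599 rect [601.6  83.6] [140.1  55.2] 81.5
button 319 z 0.0769 rect [629.1 255.3] [24.2 24.9] 52.49
bottle 295 z 0.0594 rect [590.4 -86.2] [40.4 47. ] 65.29
bottle 234 z 0.0622 rect [589.2 -88.7] [33.8 45.7] 59.2
shroudA 519 z 0.0244 rect [472.4 290.5] [68. 60.] 4.18
shroudA 511 z 0.0241 rect [472.5 289.6] [69.1 60.2] 6.25
shB 194 z 0.0209 rect [ 446.9 -107.6] [45.7 51.6] 63.67
shB 196 z 0.0211 rect [ 447.1 -106.9] [45.9 50.5] 58.66
shC 200 z 0.022 rect [ 553.7 -221.8] [48.9 44.7] 50.19
shC 204 z 0.0223 rect [ 554.5 -220.8] [52.5 44.9] 50.13
```

View pics/scene11.png

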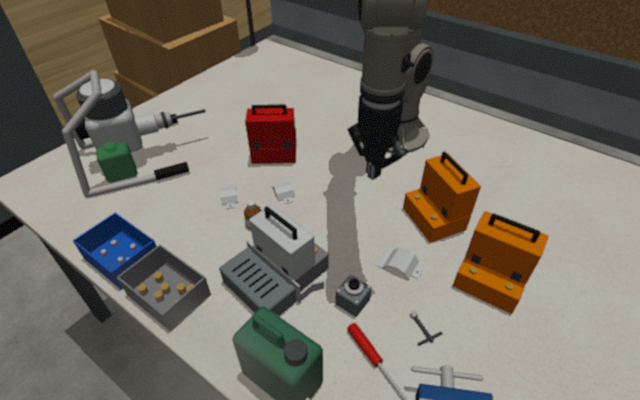

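View pics/wrist11.png

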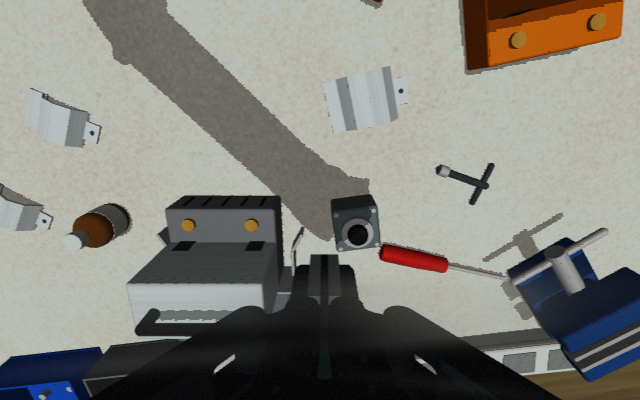

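Box top yaw is 82.33° against the plate's 82.1°, and its front edge at x = 0.688 lies on the plate front. The button is back at 0.077 and the neighbours have not moved. I hand the job in.

```bash
python3 -c "
from workcell import ctrl
print(ctrl.job_done())"
```

```text
the job is handed in; nothing more can be done
None
```

The battery box is home against the cradle's backplate, and the button has been pressed to its stop and has sprung back. I handed the job in at about 19 s of the 54 s allowed.

**Push:** I pushed the grey box with two fingers low on the rear of its case, turning it about 0.13 rad on the way in. It stopped dead against the backplate as the push rose to 22 N. The last look has it square to the plate within about 0.3° (82.3° against 82.1°), with its front face on the plate's front (x ≈ 0.688 m).

**Button:** It went down about 6 mm to a hard stop at 24 N. After release its top read 0.077 m, the same as before the press.

**Other things:** The three covers read within about 1 mm of where they started. The bottle read 1 to 3 mm different, but the box partly hid it in the later view, so I put that down to the view. I checked the chuck key and screwdriver only by eye, and they look unmoved.

**Disagreements:**
- The shut fingertips measured about 27 mm above the stated TCP, so the button was met lower than planned. The push was probably at 40 to 60 mm up the case, not the 15 mm I intended. That is still on the plastic and below the tipping height.
- Early in the push there was about 20 N of vertical force, which I relieved by raising the tool a few millimetres.
- One depth fit of the rear of the case read 81.5°, against 82.3° for the box top. I take that as a disturbed outline, not a real tilt.

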